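# Put the gauge set back into its caddy

## Task

Put the three gauges that lie about the bench - the steel ring gauge, the steel setting block and the brass test weight - back into the blue caddy, each flat and fully down in its own nest: the ring over the post, the block in the rectangular pocket, the weight upright in the round cup. Leave the look-alikes - the white solder spool, the stamp and the wooden block - where they are.

Things in the scene. Friction and masses are not known exactly. Their poses are not given: they have to be found in the camera images.
- ring_gauge: Bright steel ring gauge, a flat plain ring, outside diameter 64 mm, bore about 38 mm, 18 mm high, 0.22 kg, lying flat. Origin at the centre of its underside, z up. Grip across the outside.
- setting_block: Bright steel setting block 30 (x) x 50 (y) x 30 mm high, 0.31 kg. Origin at the centre of its underside, z up. Grip across the 30 mm width.
- test_weight: Pale brass test weight standing upright: cylinder 31 mm across and about 30 mm high with a small knob on top, 47 mm high in all, 0.2 kg. Origin at the centre of its underside, z up. Grip across the body, round.
- solder_spool: Look-alike of the ring gauge, stays where it is: white spool of solder wire standing on its flange, a round disc with a hole seen from above, 56 mm across, 40 mm high. Origin at the centre of its underside.
- stamp: Look-alike of the test weight, stays where it is: rubber stamp with a brown wooden knob handle on a black foot 24 x 36 mm, 62 mm high. Origin at the centre of its underside.
- wood_block: Look-alike of the setting block, stays where it is: brown wooden block 30 (x) x 50 (y) x 28 mm high. Origin at the centre of its underside.
- ring_nest: Fixed in the caddy: white plate 74 x 74 x 8 mm, origin at the centre of its underside, z up, x along the caddy; things rest on its top, 8 mm above the origin. Nest of the ring gauge: an upright round steel post in the middle, 20 mm in diameter, standing 14 mm above the plate, on a grey disc 62 mm across; the ring goes flat on the plate, over the post.
- block_nest: Fixed in the caddy: white plate 74 x 74 x 8 mm, origin at the centre of its underside, z up, x along the caddy; things rest on its top, 8 mm above the origin. Nest of the setting block: a rectangular pocket with black walls 4 mm thick and 10 mm high above the plate, clear inside 66 mm along x and 46 mm along y; the block lies flat in it, its long side along the nest's x.
- weight_nest: Fixed in the caddy: white plate 74 x 74 x 8 mm, origin at the centre of its underside, z up, x along the caddy; things rest on its top, 8 mm above the origin. Nest of the test weight: a round brass-coloured wall in the middle, clear inside diameter 49 mm, 3 mm thick, 10 mm high above the plate; the weight stands upright in it.
- caddy: Shallow blue tray 242 (x, length, 266 mm over its end lugs) x 88 (y) mm, rim 12 mm high, fixed to the bench; origin at the centre of its underside, z up. It holds the three nests in a row along its x, 76 mm apart, their order differing from start to start.
There are look-alikes about, which are no part of the job. What is shaped like the ring_gauge but green is not meant.

How it is judged:
At the end, for the whole second after the job is handed in: Ring gauge, setting block and test weight each rest in their own nest: within 14 mm of the nest's centre, on the plate (underside within 4 mm of its face), tilted less than 0.1 rad, at rest and released; solder spool, stamp and wooden block are within 30 mm of where they stood (horizontal distance between ring_gauge and ring_nest below 0.014 m and z of ring_gauge in the frame of ring_nest between 0.004 and 0.012 m and angle between each of ring_gauge, setting_block, test_weight's own z axis and vertical below 0.1 rad and linear speed of each of ring_gauge, setting_block, test_weight below 0.02 m/s and contact force between the fingers and ring_gauge below 0.1 N and horizontal distance between setting_block and block_nest below 0.014 m and z of setting_block in the frame of block_nest between 0.004 and 0.012 m and contact force between the fingers and setting_block below 0.1 N and horizontal distance between test_weight and weight_nest below 0.014 m and z of test_weight in the frame of weight_nest between 0.004 and 0.012 m and contact force between the fingers and test_weight below 0.1 N and distance of each of solder_spool, stamp, wood_block from where it was at the start of the episode below 0.03 m); the robot touches nothing.
It fails at once if a look-alike (solder spool, stamp or wooden block) is shifted or lifted by more than 30 mm (distance of any of solder_spool, stamp, wood_block from where it was at the start of the episode above 0.03 m).
It also fails if it takes over 96 s, if anything falls off the work surface, if the arm or the gripper's body presses on something with over 40 N, if the wrist force passes 120 N, or if a joint passes its speed limit or range.

## Robot

A 6-joint arm with a two-finger parallel gripper is mounted at the origin on the work surface; the furniture and walls round the work are solid. World frame = base frame: x ahead of the robot, y to its left, z up, the work surface at z = 0. Lengths are in m, angles in rad, forces in N, time in s.
With the tool pointing down it reaches from about 0.35 to 0.775 m from the base axis. Payload 5.5 kg.
Tool frame: the origin (TCP) lies on the centre line of the jaws, within the pads' length; the fingertips stand 17 mm ahead of it and the grasp point (between the pads) lies 2 mm behind it; z points along the fingers, y is the direction in which the jaws open and shut (so a half turn about z gives the same grasp; the last joint's range is limited). The gripper opens to 85 mm and grips with 20 to 120 N. Pads are 22 mm wide; open, the fingers measure 114 mm over their backs; the gripper's body (76 mm by 85 mm) begins 54 mm behind the grasp point. The pads swing forward as they close: fully open they stand 13 mm farther back than shut.
Start: joints at [-1.469, 0.313, 0.046, 1.304, 0, 1.431], TCP at [0.138, -0.558, 0.248] pointing down, gripper open.
Joint ranges: [-2.76, 2.76], [-0.86, 1.69], [-1.03, 1.26], [-2.2, 2.34], [-1.47, 1.5], [-3.14, 3.14]. Speed limits (rad/s): [2.57, 2.57, 3.14, 3.14, 3.14, 3.14].

## Interface

Orientations are given as [roll, pitch, yaw] about the fixed x, y, z axes, in that order (R = Rz(yaw) Ry(pitch) Rx(roll)).
In Python, from bench import bot, optics, hand_in gives the robot as it stands. The module is installed in compiled form; this text tells all that it offers.
- The arm moves only by the tool apply_moves, never from a script. Its argument "deltas" is a list of rows, each a list of 2 entries, a list of its own where there are three numbers: the shift along the tool's x, y, z in m, then the turn, a rotation vector about the tool's x, y, z in rad. In form: [[[tx, ty, tz], [ax, ay, az]], ...]. A call has 1 to 20 rows; each row is the pose to reach, as a shift and turn from the pose commanded when the call began, along the tool's axes at that moment; what a row does not reach only later rows make up. A row lasts 1/10 s, in which the tool goes at most 50 mm and 8.59 degrees, less where a joint would pass 70% of its speed; a pose out of reach is approached as far as the arm can. A call with a gripper value outside its range is refused whole. "grip" is the opening, from 0 (shut) to 1 (fully open), set as the call begins (left out, the last holds). The fingers move at their own pace and stop on an object; "force" is the grip in N (left out, the last holds). Time passes only in rows, so rows that repeat a pose let the fingers close. It gives the time, the measured TCP pose, the force and the opening at its end, in the units of the state.
- bot.get_obs(): the state, without advancing time (a new reading comes with each control period).
- optics.camera(name): name is "scene" or "top"; returns a dict with "image" (420x560x3 uint8, red, green, blue), "mtx" (3x3 intrinsics, pixels), "R" (3x3) and "t" (3): a world point X has camera coordinates R X + t. Camera axes: x right, y down, z forward; pixel columns grow to the right and rows downward; lengths in m; the calibration is good to about 2 mm. A picture is of the moment at which its call begins. There is no depth.
- hand_in(): hands the job in, once; it reports no verdict.
Trained networks look in a picture, given as the dict that the camera call returned (one of the last four; its "shot" number tells which), for a name from the list of things; names that differ only in an ending like _2 or _b are one class to them, and where a whole thing is asked for, a point or a joint stands for the part that bears it (a point fixed in the world has none). Each returns a list of dicts, best first, with "p" (0 to 1); they miss things now and then, are a little off and sometimes report something else, mostly with a low value. They report only what shows in the picture. A call takes as long as a camera call. They do not tell look-alikes from the thing itself.
- optics.search_frame(label, picture): "box" ([centre column, centre row, width, height] in pixels, round what is visible of it).
- optics.spot_point(label, picture): "centre" ([column, row] in pixels: a listed point, or the origin of a listed thing).
The state is a dict: "t": time; "joint_pos": joint angles; "joint_velocities": joint speeds; "joint_efforts": joint torques, N m; "eef_pos": TCP position; "ee_rot": TCP orientation; "ft_force": force on the tool from outside, world axes, zero at the start; "ft_torque": the same for the moment, N m; "opening": finger opening in m.
Only numpy, scipy, OpenCV 4.12 (cv2) and the standard library are available. Lean on these libraries where they do the work, as an engineer would, in place of code of your own. Each camera call takes 0.05 s, during which the arm holds its last target.

## Working session

There is one attempt and no reset: what is moved stays moved. The work goes in short steps, Python scripts to look and compute and a tool call to move; the robot and the scene stay as the last step left them, time stands still between calls to the robot, and variables do not carry over. Pictures are saved under pics/ and viewed, and the job is handed in when it is done.

Besides the shell and the picture viewer there is one more tool, called after "Request:" by a JSON object that holds its "api" and its "payload", one argument or row to a line. apply_moves: Moves the arm, as the interface text tells. Its arguments: {"type":"object","properties":{"deltas":{"type":"array","items":{"type":"array"}},"grip":{"type":"number"},"force":{"type":"number"}},"required":["deltas"]}

```bash
mkdir -p pics; python3 - <<'E'
from bench import bot, optics
import cv2, pickle
o=bot.get_obs(); print({k:o[k] for k in('t','eef_pos','ee_rot','opening','ft_force')})
for n in('top','scene'):
    p=optics.camera(n); pickle.dump(p,open(f'{n}0.pkl','wb'))
    cv2.imwrite(f'pics/{n}0.png',cv2.resize(p['image'][:,:,::-1],(800,600),interpolation=cv2.INTER_CUBIC))
    print(n,p['mtx'],p['R'],p['t'])
    for l in 'ring_gauge setting_block test_weight solder_spool stamp wood_block ring_nest block_nest weight_nest caddy'.split():
        print(l,[( [round(float(c)) for c in d['centre']],round(float(d['p']),2)) for d in optics.spot_point(l,p)][:4])
E
```

```text
{'t': 0.0, 'eef_pos': array([ 0.13763095, -0.55778725,  0.24740622]), 'ee_rot': array([-3.13977447e+00, -2.48569619e-04,  2.41775824e-01]), 'opening': 0.08560403445048388, 'ft_force': array([ 0.08278571, -0.9066116 , -0.21323481])}
top [[469.77885217   0.         272.63781498]
 [  0.         469.77885217 205.57868827]
 [  0.           0.           1.        ]] [[-0.02129208 -0.99973945  0.00822714]
 [-0.99555818  0.02044675 -0.09190127]
 [ 0.0917091  -0.01014737 -0.99573414]] [-0.0099447   0.3800856   1.32102924]
ring_gauge [([341, 198], 0.65)]
setting_block [([369, 224], 0.69)]
test_weight [([149, 147], 0.47)]
solder_spool [([391, 193], 0.91)]
stamp [([144, 175], 0.63), ([369, 222], 0.57)]
wood_block [([146, 208], 0.54), ([369, 224], 0.2)]
ring_nest [([186, 154], 0.82)]
block_nest [([185, 174], 0.81), ([369, 226], 0.59)]
weight_nest [([182, 202], 0.83)]
caddy [([184, 173], 0.84), ([346, 198], 0.35)]
scene [[532.28939727   0.         276.89110316]
 [  0.         532.28939727 202.6343773 ]
 [  0.           0.           1.        ]] [[-0.49309089 -0.86991794  0.01020524]
 [-0.53694361  0.2950813  -0.79032815]
 [ 0.68450926 -0.39518324 -0.61259879]] [0.19600698 0.2340885  1.14661037]
ring_gauge [([421, 214], 0.49), ([143, 232], 0.18)]
setting_block []
test_weight [([132, 217], 0.63)]
solder_spool []
stamp [([142, 234], 0.7)]
wood_block [([150, 257], 0.71), ([186, 222], 0.68)]
ring_nest [([175, 207], 0.92)]
block_nest [([182, 219], 0.75)]
weight_nest [([196, 236], 0.66)]
caddy [([184, 224], 0.98)]
```

View pics/top0.png

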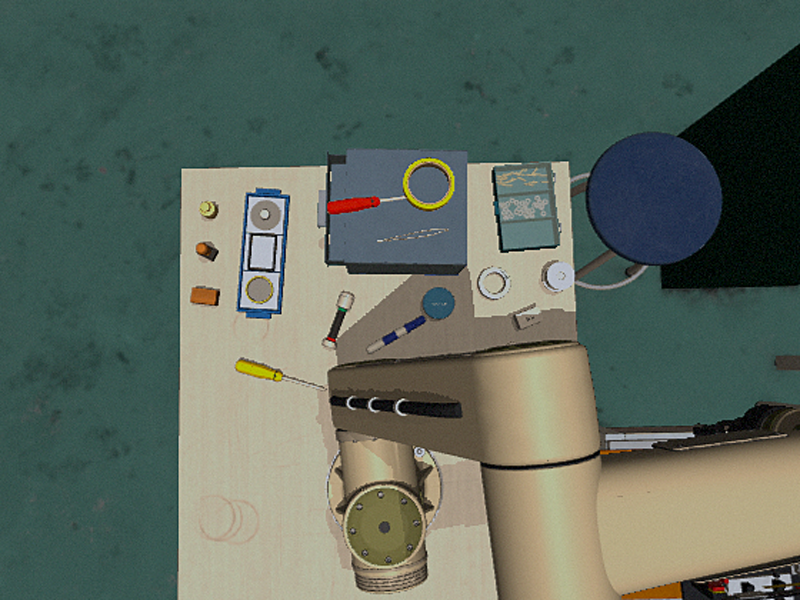

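View pics/scene0.png

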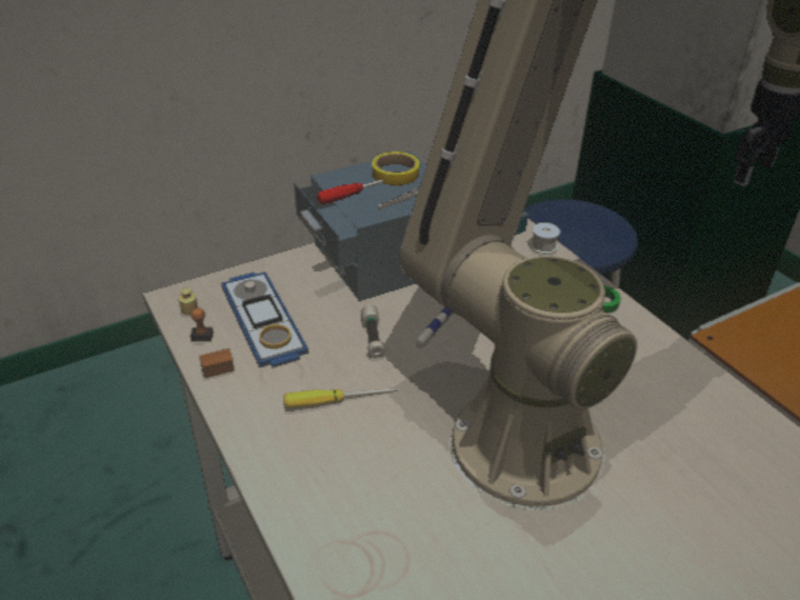

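```bash
python3 - <<'E'
import cv2,pickle,numpy as np
p=pickle.load(open('top0.pkl','rb'))['image'][:,:,::-1]
a=cv2.resize(p[120:250,110:220],None,fx=4.6,fy=4.6,interpolation=cv2.INTER_CUBIC)
b=cv2.resize(p[120:250,310:420],None,fx=3.5,fy=4.6,interpolation=cv2.INTER_CUBIC)
cv2.imwrite('pics/crop_l.png',a)
cv2.imwrite('pics/crop_r.png',cv2.resize(p[120:250,310:420],None,fx=4.6,fy=4.6,interpolation=cv2.INTER_CUBIC))
p=pickle.load(open('scene0.pkl','rb'))['image'][:,:,::-1]
cv2.imwrite('pics/crop_s.png',cv2.resize(p[180:290,90:250],None,fx=5,fy=5,interpolation=cv2.INTER_CUBIC))
E
```

```text
(no output)
```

View pics/crop_l.png

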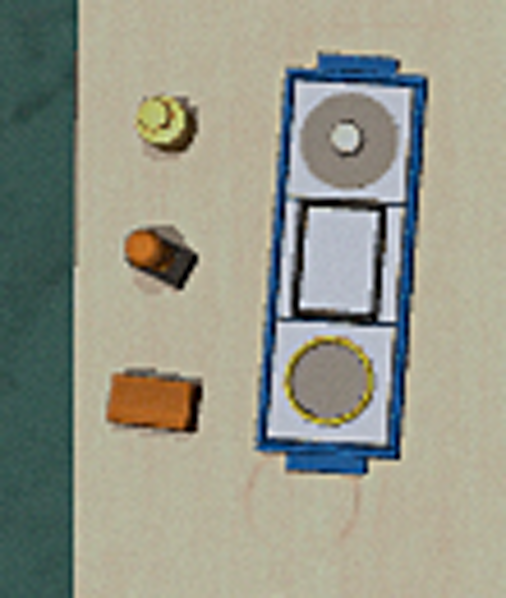

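View pics/crop_r.png

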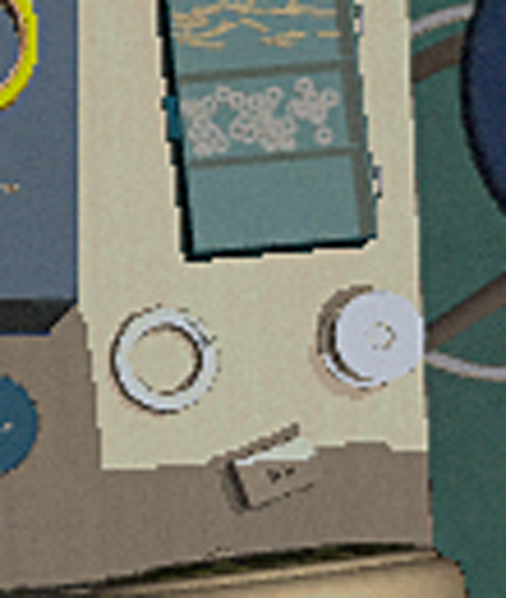

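View pics/crop_s.png

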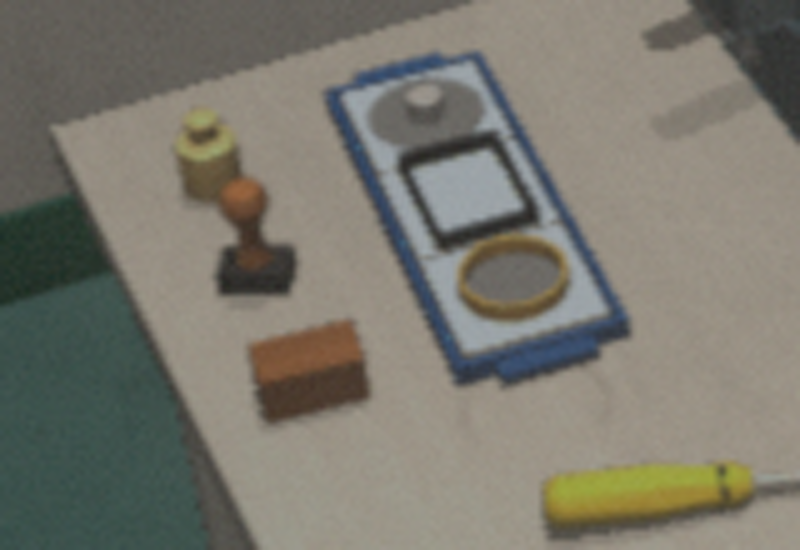

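```bash
cat > h.py <<'E'
import numpy as np,cv2,pickle
def px2w(p,uv,z):
    d=p['R'].T@np.linalg.inv(p['mtx'])@np.array([uv[0],uv[1],1.]); c=-p['R'].T@p['t']
    return c+d*(z-c[2])/d[2]
def proj(p,X):
    q=p['mtx']@(p['R']@np.asarray(X,float)+p['t']); return q[:2]/q[2]
def draw(p,polys,roi,f,name):
    u0,v0,u1,v1=roi
    im=cv2.resize(np.ascontiguousarray(p['image'][v0:v1,u0:u1,::-1]),None,fx=f,fy=f,interpolation=cv2.INTER_CUBIC)
    for P,c in polys:
        q=np.array([(proj(p,X)-[u0,v0]+.5)*f-.5 for X in P]); cv2.polylines(im,[np.round(q*8).astype(int)],True,c,1,cv2.LINE_AA,3)
    cv2.imwrite(name,im)
def circ(x,y,z,r): return [(x+r*np.cos(a),y+r*np.sin(a),z) for a in np.linspace(0,2*np.pi,40)]
def rect(x,y,z,lx,ly,th):
    c,s=np.cos(th),np.sin(th); return [(x+c*a-s*b,y+s*a+c*b,z) for a,b in((lx/2,ly/2),(-lx/2,ly/2),(-lx/2,-ly/2),(lx/2,-ly/2))]
E
python3 - <<'E'
from h import *
p=pickle.load(open('top0.pkl','rb'))
print('cam',-p['R'].T@p['t'])
L=lambda x,y:(110+x/4.6-.4,120+y/4.6-.4); R=lambda x,y:(310+x/4.6-.4,120+y/4.6-.4)
for n,uv,z in[('ring',R(163,358),.018),('spool',R(379,336),.04),('block',R(272,478),.03),('weightknob',L(156,117),.047),('stamp',L(146,247),.06),('wood',L(150,401),.028),
 ('post',L(346,137),.024),('pocket',L(340,260),.018),('cup',L(330,380),.018),('cad corner TL',L(287,70),.012),('TR',L(428,76),.012),('BL',L(257,449),.012),('BR',L(400,458),.012),
 ('boxTL',(330*.7,152*.7),.0),('boxBL',(330*.7,262*.7),.1),('boxBR',(467*.7,265*.7),.1),('boxTR',(467*.7,152*.7),.1),('teal BL',R(186,255),.03),('tealBR',R(375,240),.03)]:
    print(n,np.round(px2w(p,uv,z),4))
s=pickle.load(open('scene0.pkl','rb'))
print('scenebox')
E
```

```text
cam [ 0.25703517 -0.00430865  1.35040607]
ring [ 0.3989 -0.2252  0.018 ]
spool [ 0.4074 -0.3543  0.04  ]
block [ 0.3224 -0.2874  0.03  ]
weightknob [0.5556 0.342  0.047 ]
stamp [0.4731 0.3442 0.06  ]
wood [0.383 0.35  0.028]
post [0.5459 0.2301 0.024 ]
pocket [0.4696 0.2352 0.018 ]
cup [0.3947 0.2417 0.018 ]
cad corner TL [0.5921 0.2691 0.012 ]
TR [0.5865 0.1805 0.012 ]
BL [0.3533 0.2881 0.012 ]
BR [0.3459 0.1997 0.012 ]
boxTL [0.6769 0.0982 0.    ]
boxBL [0.4342 0.0934 0.1   ]
boxBR [ 0.4234 -0.1639  0.1   ]
boxTR [ 0.6409 -0.1709  0.1   ]
teal BL [ 0.4613 -0.2397  0.03  ]
tealBR [ 0.4684 -0.3572  0.03  ]
scenebox
```

```bash
python3 - <<'E'
from h import *
p=pickle.load(open('top0.pkl','rb')); s=pickle.load(open('scene0.pkl','rb'))
cx,cy,th=.4700,.2345,-.078
def polys(cx,cy,th):
    c,sn=np.cos(th),np.sin(th); P=[]
    zb=0.0
    P.append((rect(cx,cy,.012,.242,.088,th),(0,0,255)))
    n=[(cx+d*c,cy+d*sn) for d in(.076,0,-.076)]
    P+= [(circ(*n[0],.0+.024,.010),(0,255,0)),(rect(*n[1],.02,.074,.054,th),(0,255,0)),(circ(*n[2],.02,.0275),(0,255,0)),(circ(*n[0],.01,.031),(0,255,0))]
    P+=[(circ(.553,.342,.047,.0075),(255,0,255)),(circ(.553,.342,.030,.0155),(255,0,255)),(circ(.553,.342,.0,.0155),(255,0,0))]
    return P
draw(p,polys(cx,cy,th),(115,125,220,235),5,'pics/o1.png')
draw(s,polys(cx,cy,th),(110,180,250,270),5,'pics/o2.png')
draw(s,[],(190,95,310,215),5,'pics/o3.png')
draw(p,[],(220,95,340,200),5,'pics/o5.png')
draw(p,[(circ(.399,-.225,.018,.032),(0,0,255)),(circ(.399,-.225,.018,.019),(0,0,255)),(circ(.399,-.225,0,.032),(255,0,0)),(rect(.322,-.287,.03,.05,.03,-1.25),(0,255,0)),(rect(.322,-.287,.0,.05,.03,-1.25),(255,0,0))],(320,170,410,245),8,'pics/o4.png')
E
```

```text
(no output)
```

View pics/o1.png

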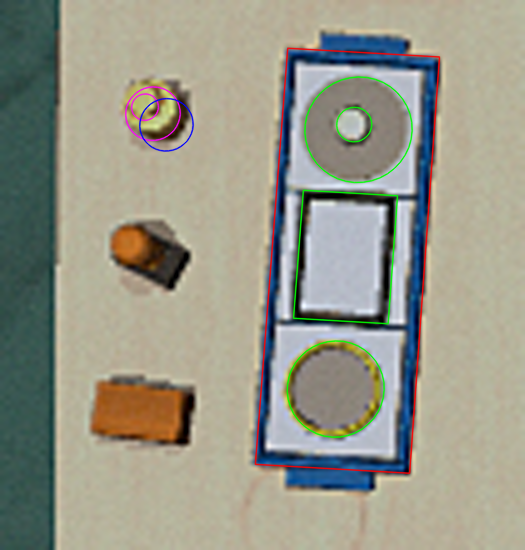

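View pics/o2.png

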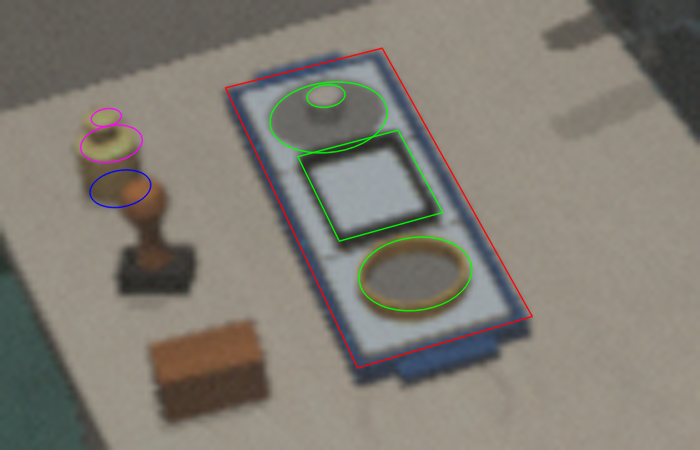

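View pics/o3.png

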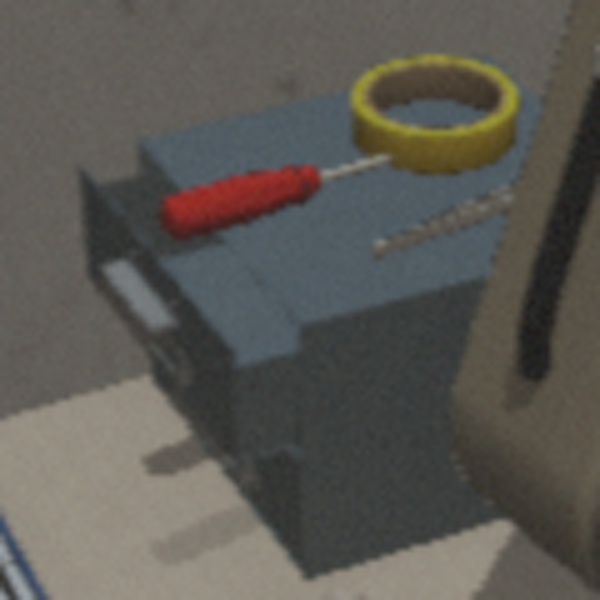

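View pics/o4.png

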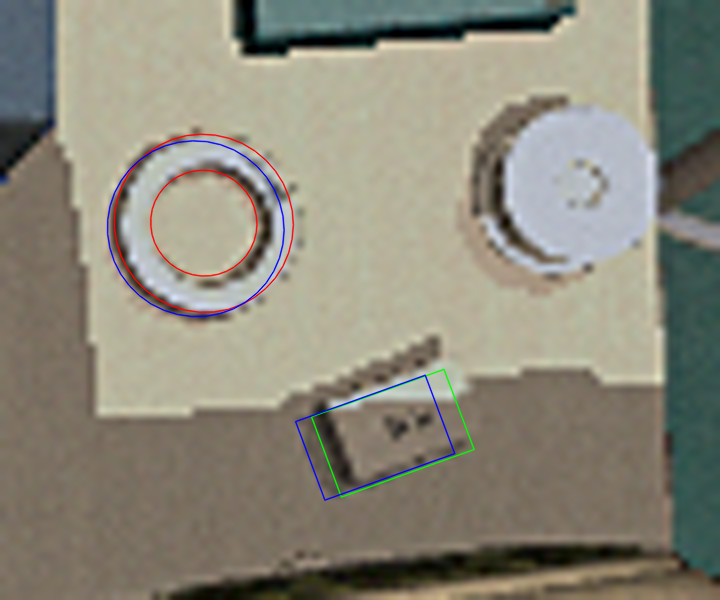

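View pics/o5.png

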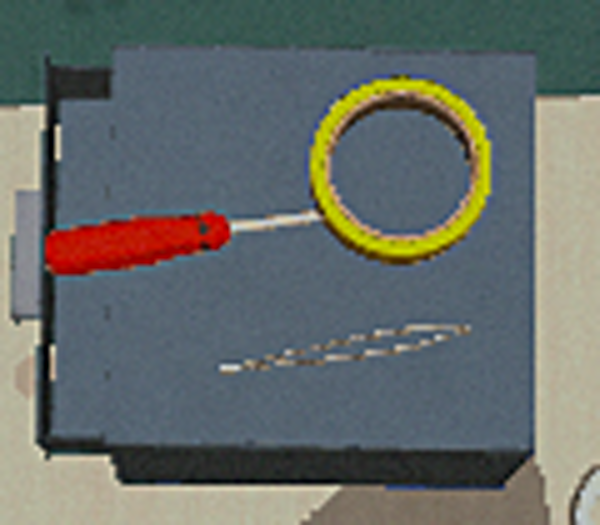

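```bash
python3 - <<'E'
from h import *
from scipy.optimize import least_squares
p=pickle.load(open('top0.pkl','rb')); s=pickle.load(open('scene0.pkl','rb'))
print('net weight',px2w(p,(149,147),0),px2w(s,(132,217),0))
print('net ring',px2w(p,(341,198),0),'block',px2w(p,(369,224),0))
g=px2w(s,(251.6,210.6),0);print('box bottom',g)
for z in(.12,.14,.16,.18,.2): print(z,px2w(s,(250,160),z)-g, px2w(p,(220+113/5,95+445/5),z))
x,y=.553,.342
P=[(circ(x,y,.047,.0075),(255,0,255)),(circ(x,y,.030,.0155),(255,0,255)),(circ(x,y,.0,.0155),(255,0,0))]
draw(p,[],(130,130,165,160),20,'pics/w0.png');a=cv2.imread('pics/w0.png');draw(p,P,(130,130,165,160),20,'pics/w1.png');a=np.vstack([a[:,:350],cv2.imread('pics/w1.png')[:,:350]])
draw(s,[],(115,195,150,225),20,'pics/w0.png');b=cv2.imread('pics/w0.png');draw(s,P,(115,195,150,225),20,'pics/w2.png')
b=np.vstack([b[:,:440],cv2.imread('pics/w2.png')[:,:440]])
cv2.imwrite('pics/w.png',cv2.resize(np.hstack([a,b]),None,fx=.5,fy=.5))
E
```

```text
net weight [0.56019776 0.33850526 0.        ] [0.55586969 0.34537205 0.        ]
net ring [ 0.39937281 -0.21639     0.        ] block [ 0.32241756 -0.29453738  0.        ]
box bottom [0.4291485  0.05945245 0.        ]
0.12 [ 0.0558161  -0.02677032  0.12      ] [0.42918632 0.06122417 0.12      ]
0.14 [ 0.02844575 -0.01313402  0.14      ] [0.42638804 0.06015894 0.14      ]
0.16 [0.00107541 0.00050228 0.16      ] [0.42358976 0.05909372 0.16      ]
0.18 [-0.02629493  0.01413859  0.18      ] [0.42079148 0.0580285  0.18      ]
0.2 [-0.05366528  0.02777489  0.2       ] [0.4179932  0.05696328 0.2       ]
```

View pics/w.png

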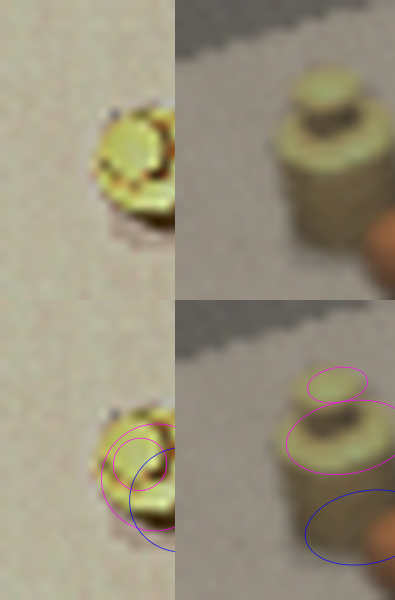

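```bash
cat >> h.py <<'E'
from scipy.spatial.transform import Rotation as Rn
def delta(x,y,z,yaw):
    from bench import bot
    o=bot.get_obs(); R=Rn.from_euler('xyz',o['ee_rot']).as_matrix()
    T=Rn.from_euler('xyz',[np.pi,0,yaw]).as_matrix()
    t=R.T@(np.array([x,y,z])-o['eef_pos']); w=Rn.from_matrix(R.T@T).as_rotvec()
    print('t',round(o['t'],2),'pos',np.round(o['eef_pos'],4),'rot',np.round(o['ee_rot'],3),'open',round(o['opening'],4),'F',np.round(o['ft_force'],1))
    print('delta',np.round(t,4),np.round(w,4))
E
python3 -c "
from h import *
delta(.3975,-.224,.15,.785)"
```

```text
t 1.1 pos [ 0.1377 -0.5583  0.2483] rot [3.142 0.    0.242] open 0.0853 F [-0.3  1.3  0.1]
delta [ 0.3323 -0.2624  0.0983] [ 1.000e-04  0.000e+00 -5.431e-01]
```

Request:
{"api": "apply_moves", "payload": {
  "deltas": [
    [[0.33,-0.262,0.05],[0,0,-0.543]],
    [[0.33,-0.262,0.05],[0,0,-0.543]],
    [[0.33,-0.262,0.05],[0,0,-0.543]],
    [[0.33,-0.262,0.05],[0,0,-0.543]],
    [[0.33,-0.262,0.05],[0,0,-0.543]],
    [[0.33,-0.262,0.05],[0,0,-0.543]],
    [[0.33,-0.262,0.05],[0,0,-0.543]],
    [[0.33,-0.262,0.05],[0,0,-0.543]],
    [[0.332,-0.262,0.098],[0,0,-0.543]],
    [[0.332,-0.262,0.098],[0,0,-0.543]],
    [[0.332,-0.262,0.098],[0,0,-0.543]],
    [[0.332,-0.262,0.098],[0,0,-0.543]],
    [[0.332,-0.262,0.098],[0,0,-0.543]]
  ],
  "grip": 1
}}

```text
t: 2.4
eef_pos: [0.3976, -0.2262, 0.1518]
ee_rot: [3.139, 0.0, 0.783]
ft_force: [-0.2, -0.3, 0.1]
opening: 0.0854
```

```bash
python3 - <<'E'
from h import *
from bench import optics
delta(.3975,-.224,.019,.785)
for n in('top','scene'):
    p=optics.camera(n); pickle.dump(p,open(f'{n}1.pkl','wb'))
    cv2.imwrite(f'pics/{n}1.png',cv2.resize(p['image'][:,:,::-1],(800,600),interpolation=cv2.INTER_CUBIC))
E
```

```text
t 2.4 pos [ 0.3976 -0.2262  0.1518] rot [3.139 0.    0.783] open 0.0854 F [-0.2 -0.3  0.1]
delta [ 0.0015 -0.002   0.1328] [ 0.0027  0.0001 -0.0021]
```

View pics/top1.png

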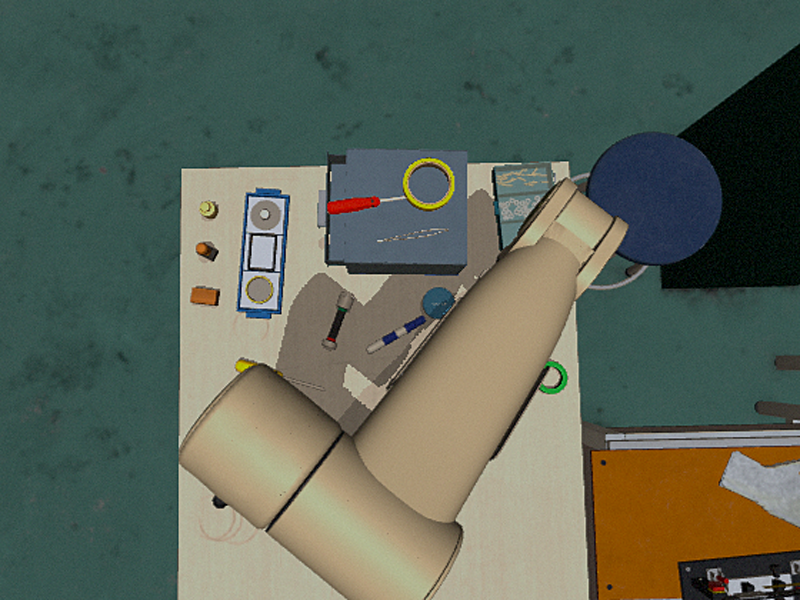

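View pics/scene1.png

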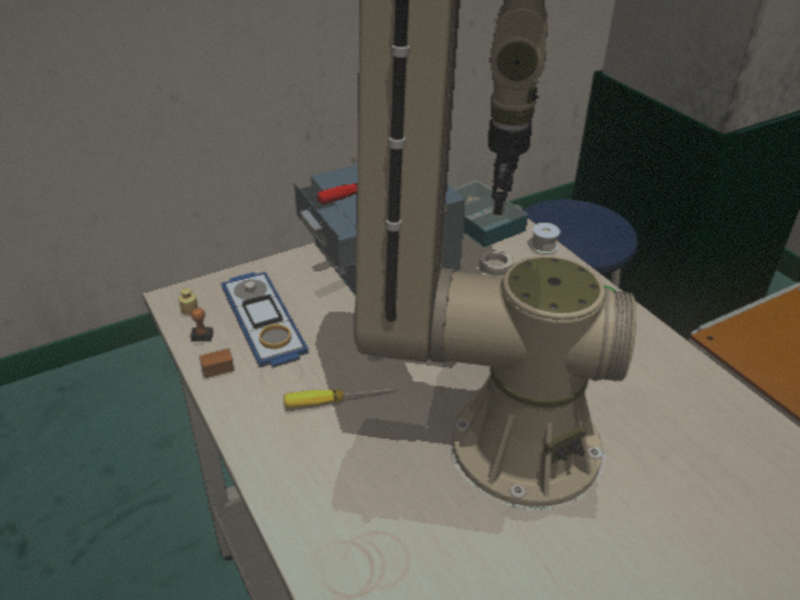

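```bash
python3 - <<'E'
from h import *
p=pickle.load(open('scene1.pkl','rb'))
x,y=.3975,-.224
draw(p,[(circ(x,y,.018,.032),(0,0,255)),(circ(x,y,.018,.019),(0,0,255)),(circ(x,y,0,.032),(255,0,0))],(315,120,395,200),7,'pics/r.png')
E
```

```text
(no output)
```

View pics/r.png

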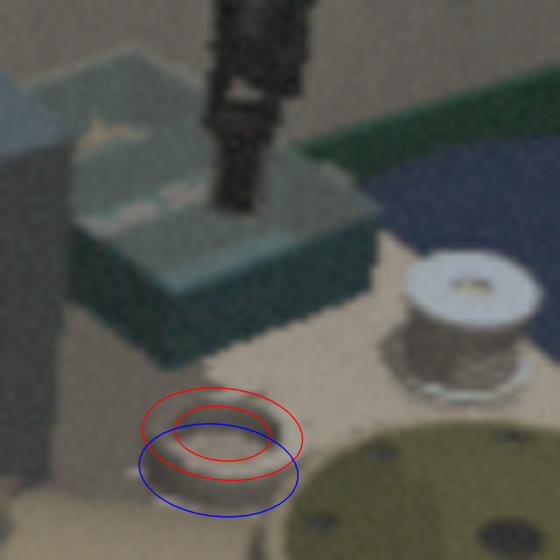

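Request:
{"api": "apply_moves", "payload": {
  "deltas": [
    [[0.001,-0.001,0.04],[0.0027,0,0]],
    [[0.001,-0.001,0.08],[0.0027,0,0]],
    [[0.001,-0.001,0.11],[0.0027,0,0]],
    [[0.001,-0.001,0.125],[0.0027,0,0]],
    [[0.001,-0.001,0.131],[0.0027,0,0]],
    [[0.001,-0.001,0.131],[0.0027,0,0]],
    [[0.001,-0.001,0.131],[0.0027,0,0]]
  ]
}}

```text
t: 3.2
eef_pos: [0.398, -0.224, 0.0203]
ee_rot: [-3.141, -0.0, 0.784]
ft_force: [-0.1, -0.0, 0.6]
opening: 0.0853
```

Request:
{"api": "apply_moves", "payload": {
  "deltas": [
    [[0,0,0],[0,0,0]],
    [[0,0,0],[0,0,0]],
    [[0,0,0],[0,0,0]],
    [[0,0,0],[0,0,0]],
    [[0,0,0],[0,0,0]],
    [[0,0,0],[0,0,0]],
    [[0,0,0],[0,0,0]]
  ],
  "grip": 0.4,
  "force": 50
}}

```text
t: 3.9
eef_pos: [0.3985, -0.2242, 0.0212]
ee_rot: [3.14, 0.0, 0.785]
ft_force: [-1.3, 0.4, 9.9]
opening: 0.0615
```

```bash
python3 - <<'E'
from h import *
from bench import optics
delta(.3975,-.224,.019,.785)
p=optics.camera('scene')
draw(p,[],(300,80,400,210),4.6,'pics/r2.png')
E
```

```text
t 3.9 pos [ 0.3985 -0.2242  0.0212] rot [3.14  0.    0.785] open 0.0615 F [-1.3  0.4  9.9]
delta [-0.0006 -0.0008  0.0022] [ 0.0012  0.0001 -0.0001]
```

View pics/r2.png

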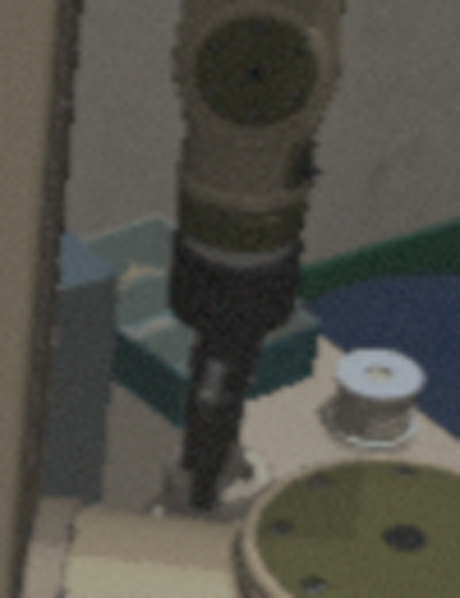

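Request:
{"api": "apply_moves", "payload": {
  "deltas": [
    [[0,0,0],[0,0,0]],
    [[0,0,0],[0,0,0]],
    [[0,0,-0.01],[0,0,0]],
    [[0,0,-0.03],[0,0,0]],
    [[0,0,-0.06],[0,0,0]],
    [[0,0,-0.1],[0,0,0]],
    [[0,0,-0.14],[0,0,0]],
    [[0,0,-0.18],[0,0,0]],
    [[0,0,-0.22],[0,0,0]],
    [[0,0,-0.24],[0,0,0]],
    [[0,0,-0.24],[0,0,0]],
    [[0,0,-0.24],[0,0,0]],
    [[0,0,-0.24],[0,0,0]]
  ],
  "grip": 0
}}

```text
t: 5.25
eef_pos: [0.3968, -0.2227, 0.2576]
ee_rot: [-3.136, 0.0, 0.785]
ft_force: [-0.7, 0.2, -2.2]
opening: 0.0613
```

```bash
python3 - <<'E'
from h import *
from bench import optics
delta(.5458,.2286,.26,3.0636)
p=optics.camera('scene')
draw(p,[],(310,40,410,170),4.6,'pics/r3.png')
p=optics.camera('top'); pickle.dump(p,open('top2.pkl','rb'.replace('r','w')))
draw(p,[],(310,120,420,250),4.6,'pics/r4.png')
E
```

```text
t 5.25 pos [ 0.3968 -0.2227  0.2576] rot [-3.136  0.     0.785] open 0.0613 F [-0.7  0.2 -2.2]
delta [ 0.4243 -0.2141 -0.0013] [-0.0035 -0.0064 -2.2788]
```

View pics/r3.png

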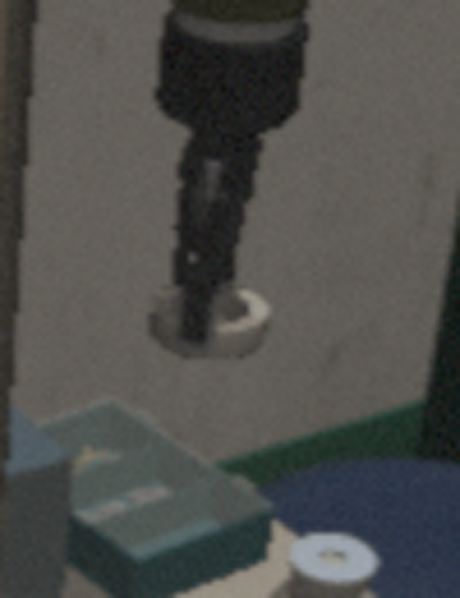

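View pics/r4.png

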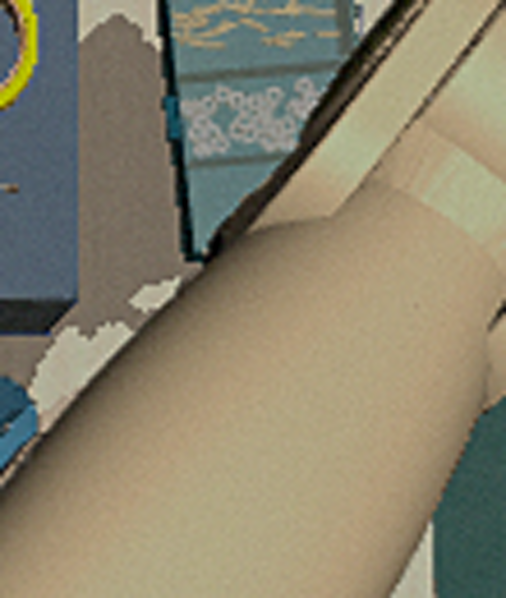

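Request:
{"api": "apply_moves", "payload": {
  "deltas": [
    [[0.42,-0.214,-0.02],[0,0,-2.279]],
    [[0.42,-0.214,-0.02],[0,0,-2.279]],
    [[0.42,-0.214,-0.02],[0,0,-2.279]],
    [[0.42,-0.214,-0.02],[0,0,-2.279]],
    [[0.42,-0.214,-0.02],[0,0,-2.279]],
    [[0.42,-0.214,-0.02],[0,0,-2.279]],
    [[0.42,-0.214,-0.02],[0,0,-2.279]],
    [[0.42,-0.214,-0.02],[0,0,-2.279]],
    [[0.42,-0.214,-0.02],[0,0,-2.279]],
    [[0.42,-0.214,-0.02],[0,0,-2.279]],
    [[0.42,-0.214,-0.02],[0,0,-2.279]],
    [[0.42,-0.214,-0.02],[0,0,-2.279]],
    [[0.42,-0.214,-0.02],[0,0,-2.279]],
    [[0.42,-0.214,-0.02],[0,0,-2.279]],
    [[0.42,-0.214,-0.02],[0,0,-2.279]],
    [[0.424,-0.214,0],[0,0,-2.279]],
    [[0.424,-0.214,0],[0,0,-2.279]],
    [[0.424,-0.214,0],[0,0,-2.279]],
    [[0.424,-0.214,0],[0,0,-2.279]]
  ]
}}

```text
t: 7.25
eef_pos: [0.5464, 0.2275, 0.2599]
ee_rot: [3.14, -0.003, 3.063]
ft_force: [-0.0, -0.1, -2.4]
opening: 0.061
```

```bash
python3 - <<'E'
from h import *
from bench import optics
delta(.5458,.2286,.06,3.0636)
p=optics.camera('top'); pickle.dump(p,open('top3.pkl','wb'))
draw(p,[],(310,120,420,250),4.6,'pics/r5.png')
E
```

```text
t 7.25 pos [0.5464 0.2275 0.2599] rot [ 3.140e+00 -3.000e-03  3.063e+00] open 0.061 F [-0.  -0.1 -2.4]
delta [0.0002 0.0008 0.1999] [ 0.0014 -0.0026 -0.0005]
```

View pics/r5.png

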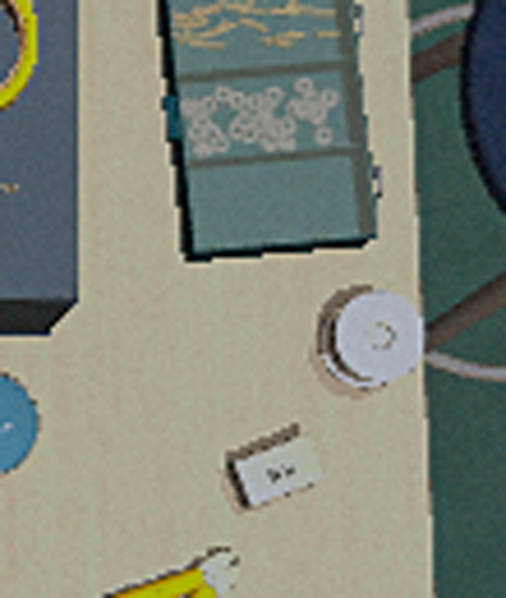

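Request:
{"api": "apply_moves", "payload": {
  "deltas": [
    [[0,0.001,0.04],[0,-0.0026,0]],
    [[0,0.001,0.08],[0,-0.0026,0]],
    [[0,0.001,0.12],[0,-0.0026,0]],
    [[0,0.001,0.16],[0,-0.0026,0]],
    [[0,0.001,0.19],[0,-0.0026,0]],
    [[0,0.001,0.204],[0,-0.0026,0]],
    [[0,0.001,0.204],[0,-0.0026,0]],
    [[0,0.001,0.204],[0,-0.0026,0]]
  ]
}}

```text
t: 8.1
eef_pos: [0.5468, 0.229, 0.0567]
ee_rot: [3.14, 0.001, 3.064]
ft_force: [-0.3, 0.4, -1.8]
opening: 0.061
```

```bash
python3 - <<'E'
from h import *
from bench import optics
delta(.5458,.2286,.03,3.0636)
p=optics.camera('scene')
draw(p,[],(120,120,230,260),4.2,'pics/r6.png')
p=pickle.load(open('top3.pkl','rb'))
draw(p,[(rect(.321,-.287,.03,.05,.03,-1.22),(0,0,255)),(rect(.321,-.287,.0,.05,.03,-1.22),(255,0,0))],(350,200,390,235),14,'pics/b1.png')
E
```

```text
t 8.1 pos [0.5468 0.229  0.0567] rot [3.140e+00 1.000e-03 3.064e+00] open 0.061 F [-0.3  0.4 -1.8]
delta [ 0.001  -0.0006  0.0267] [ 0.002   0.0014 -0.0001]
```

View pics/r6.png

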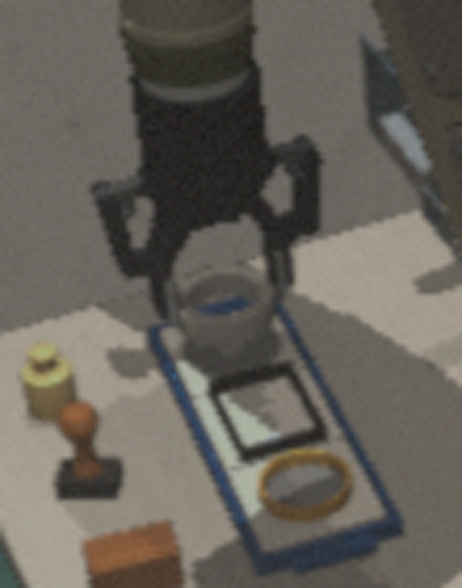

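View pics/b1.png

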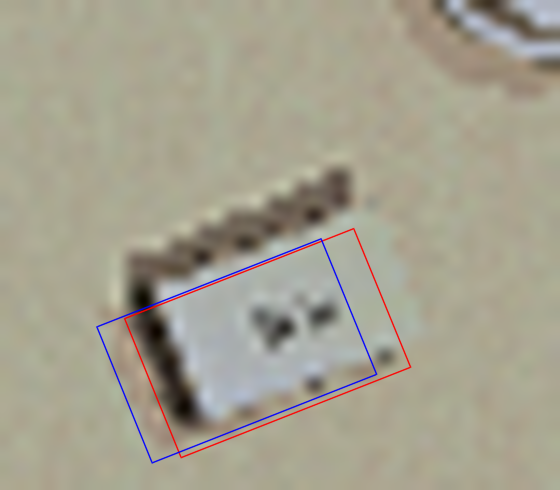

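Request:
{"api": "apply_moves", "payload": {
  "deltas": [
    [[0.001,-0.001,0.01],[0.002,0.001,0]],
    [[0.001,-0.001,0.018],[0.002,0.001,0]],
    [[0.001,-0.001,0.024],[0.002,0.001,0]],
    [[0.001,-0.001,0.027],[0.002,0.001,0]],
    [[0.001,-0.001,0.027],[0.002,0.001,0]],
    [[0.001,-0.001,0.027],[0.002,0.001,0]]
  ]
}}

```text
t: 8.75
eef_pos: [0.5454, 0.2281, 0.0341]
ee_rot: [3.141, 0.003, 3.064]
ft_force: [-13.4, -4.9, 34.4]
opening: 0.0612
```

```bash
python3 - <<'E'
from h import *
from bench import optics
delta(.5458,.2286,.03,3.0636)
p=optics.camera('scene')
draw(p,[],(120,150,230,260),4.2,'pics/r7.png')
p=pickle.load(open('top3.pkl','rb'))
x,y,a=.328,-.2915,-1.25
draw(p,[(rect(x,y,.03,.05,.03,a),(0,0,255)),(rect(x,y,.0,.05,.03,a),(255,0,0))],(350,200,390,235),14,'pics/b2.png')
E
```

```text
t 8.75 pos [0.5454 0.2281 0.0341] rot [3.141e+00 3.000e-03 3.064e+00] open 0.0612 F [-13.4  -4.9  34.4]
delta [-0.0003  0.0005  0.0041] [0.0002 0.0026 0.0002]
```

View pics/r7.png

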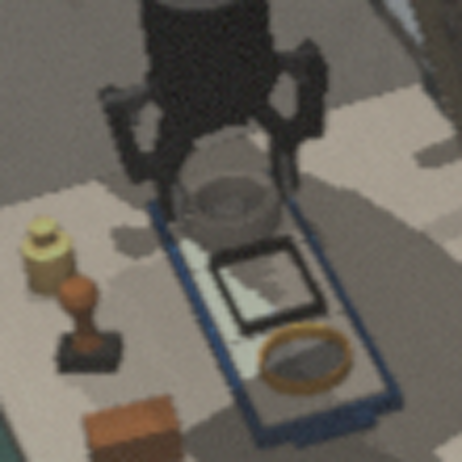

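View pics/b2.png

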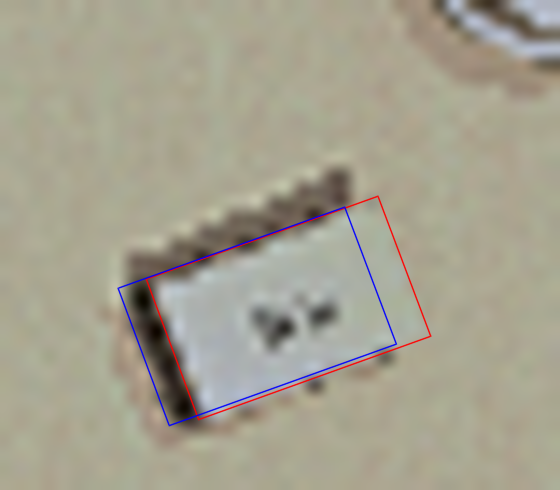

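Request:
{"api": "apply_moves", "payload": {
  "deltas": [
    [[0,0,-0.003],[0,0,0]],
    [[0,0,-0.004],[0,0,0]],
    [[0,0,-0.004],[0,0,0]]
  ]
}}

```text
t: 9.1
eef_pos: [0.5456, 0.2281, 0.0343]
ee_rot: [3.141, 0.001, 3.064]
ft_force: [-3.9, -1.3, 12.9]
opening: 0.061
```

Request:
{"api": "apply_moves", "payload": {
  "deltas": [
    [[0,0,0],[0,0,0]],
    [[0,0,0],[0,0,0]],
    [[0,0,0],[0,0,0]],
    [[0,0,0],[0,0,0]],
    [[0,0,0],[0,0,0]],
    [[0,0,0],[0,0,0]]
  ],
  "grip": 1
}}

```text
t: 9.7
eef_pos: [0.5451, 0.2281, 0.0326]
ee_rot: [-3.141, -0.001, 3.064]
ft_force: [-0.7, -1.1, 0.4]
opening: 0.0854
```

Request:
{"api": "apply_moves", "payload": {
  "deltas": [
    [[0,0,-0.01],[0,0,0]],
    [[0,0,-0.03],[0,0,0]],
    [[0,0,-0.06],[0,0,0]],
    [[0,0,-0.1],[0,0,0]],
    [[0,0,-0.14],[0,0,0]],
    [[0,0,-0.18],[0,0,0]],
    [[0,0,-0.21],[0,0,0]],
    [[0,0,-0.22],[0,0,0]],
    [[0,0,-0.22],[0,0,0]]
  ]
}}

```text
t: 10.6
eef_pos: [0.5461, 0.2284, 0.255]
ee_rot: [3.141, 0.003, 3.064]
ft_force: [-0.2, -0.1, -0.9]
opening: 0.0853
```

```bash
python3 - <<'E'
from h import *
from bench import optics
delta(.3275,-.290,.15,-1.25)
delta(.3275,-.290,.15,1.89)
p=optics.camera('scene')
x,y=.5458,.2286
P=lambda b:[(circ(x,y,b+.018,.032),(0,0,255)),(circ(x,y,b+.018,.019),(0,0,255)),(circ(x,y,b,.032),(255,0,0))]
draw(p,P(.010),(120,160,230,270),5,'pics/r8.png')
draw(p,[],(120,160,230,270),5,'pics/r8b.png')
E
```

```text
t 10.6 pos [0.5461 0.2284 0.255 ] rot [3.141e+00 3.000e-03 3.064e+00] open 0.0853 F [-0.2 -0.1 -0.9]
delta [ 0.178  -0.5339  0.1039] [-0.0026  0.0031 -1.9693]
t 10.6 pos [0.5461 0.2284 0.255 ] rot [3.141e+00 3.000e-03 3.064e+00] open 0.0853 F [-0.2 -0.1 -0.9]
delta [ 0.178  -0.5339  0.1039] [0.0028 0.0024 1.1739]
```

View pics/r8.png

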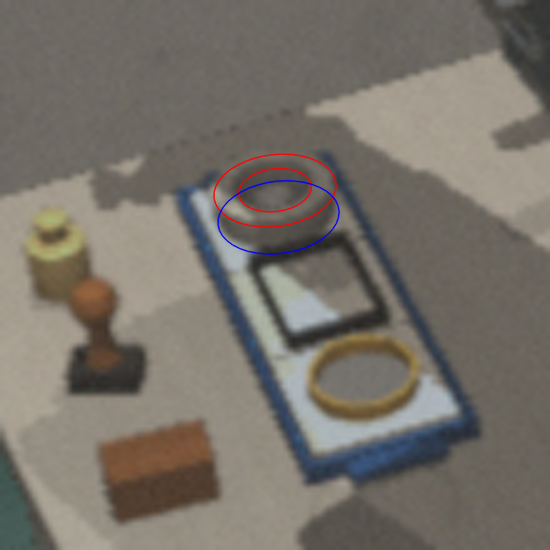

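View pics/r8b.png

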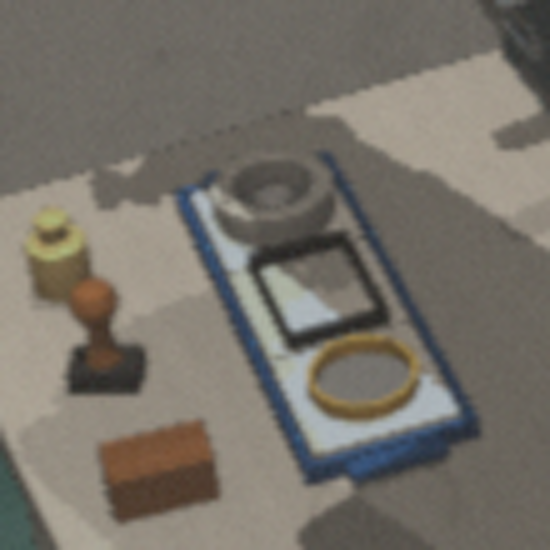

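Request:
{"api": "apply_moves", "payload": {
  "deltas": [
    [[0.178,-0.534,0],[0.0028,0.0024,1.174]],
    [[0.178,-0.534,0],[0.0028,0.0024,1.174]],
    [[0.178,-0.534,0],[0.0028,0.0024,1.174]],
    [[0.178,-0.534,0],[0.0028,0.0024,1.174]],
    [[0.178,-0.534,0],[0.0028,0.0024,1.174]],
    [[0.178,-0.534,0],[0.0028,0.0024,1.174]],
    [[0.178,-0.534,0],[0.0028,0.0024,1.174]],
    [[0.178,-0.534,0],[0.0028,0.0024,1.174]],
    [[0.178,-0.534,0],[0.0028,0.0024,1.174]],
    [[0.178,-0.534,0],[0.0028,0.0024,1.174]],
    [[0.178,-0.534,0],[0.0028,0.0024,1.174]],
    [[0.178,-0.534,0],[0.0028,0.0024,1.174]],
    [[0.178,-0.534,0.03],[0.0028,0.0024,1.174]],
    [[0.178,-0.534,0.07],[0.0028,0.0024,1.174]],
    [[0.178,-0.534,0.11],[0.0028,0.0024,1.174]],
    [[0.178,-0.534,0.14],[0.0028,0.0024,1.174]],
    [[0.178,-0.534,0.15],[0.0028,0.0024,1.174]],
    [[0.178,-0.534,0.15],[0.0028,0.0024,1.174]],
    [[0.178,-0.534,0.15],[0.0028,0.0024,1.174]]
  ]
}}

```text
t: 12.55
eef_pos: [0.3266, -0.2905, 0.1037]
ee_rot: [-3.138, -0.0, 1.89]
ft_force: [0.1, 0.3, -0.0]
opening: 0.0857
```

```bash
python3 - <<'E'
from h import *
delta(.3275,-.290,.032,1.89)
E
```

```text
t 12.55 pos [ 0.3266 -0.2905  0.1037] rot [-3.138 -0.     1.89 ] open 0.0857 F [ 0.1  0.3 -0. ]
delta [0.0002 0.0013 0.0717] [-0.0038 -0.      0.0003]
```

Request:
{"api": "apply_moves", "payload": {
  "deltas": [
    [[0,0.001,0.03],[-0.0038,0,0]],
    [[0,0.001,0.053],[-0.0038,0,0]],
    [[0,0.001,0.061],[-0.0038,0,0]],
    [[0,0.001,0.062],[-0.0038,0,0]],
    [[0,0.001,0.062],[-0.0038,0,0]]
  ]
}}

```text
t: 13.05
eef_pos: [0.3276, -0.291, 0.0423]
ee_rot: [3.141, 0.001, 1.89]
ft_force: [0.5, -0.5, 0.3]
opening: 0.0854
```

Request:
{"api": "apply_moves", "payload": {
  "deltas": [
    [[0,0,0],[0,0,0]],
    [[0,0,0],[0,0,0]],
    [[0,0,0],[0,0,0]],
    [[0,0,0],[0,0,0]],
    [[0,0,0],[0,0,0]],
    [[0,0,0],[0,0,0]],
    [[0,0,0],[0,0,0]],
    [[0,0,0],[0,0,0]],
    [[0,0,0],[0,0,0]],
    [[0,0,0],[0,0,0]],
    [[0,0,0],[0,0,0]]
  ],
  "grip": 0,
  "force": 60
}}

```text
t: 14.15
eef_pos: [0.3271, -0.2905, 0.0418]
ee_rot: [-3.142, 0.001, 1.89]
ft_force: [-0.1, 0.7, 6.5]
opening: 0.0277
```

Request:
{"api": "apply_moves", "payload": {
  "deltas": [
    [[0,0,-0.01],[0,0,0]],
    [[0,0,-0.03],[0,0,0]],
    [[0,0,-0.06],[0,0,0]],
    [[0,0,-0.1],[0,0,0]],
    [[0,0,-0.14],[0,0,0]],
    [[0,0,-0.18],[0,0,0]],
    [[0,0,-0.21],[0,0,0]],
    [[0,0,-0.22],[0,0,0]],
    [[0,0,-0.22],[0,0,0]],
    [[0,0,-0.22],[0,0,0]]
  ]
}}

```text
t: 15.15
eef_pos: [0.3264, -0.2896, 0.2595]
ee_rot: [-3.141, -0.003, 1.89]
ft_force: [-0.6, 0.4, -2.9]
opening: 0.0274
```

```bash
python3 - <<'E'
from h import *
from bench import optics
delta(.470,.2345,.26,3.0636)
p=optics.camera('scene')
draw(p,[],(300,40,440,190),4,'pics/b3.png')
E
```

```text
t 15.15 pos [ 0.3264 -0.2896  0.2595] rot [-3.141e+00 -3.000e-03  1.890e+00] open 0.0274 F [-0.6  0.4 -2.9]
delta [4.526e-01 3.007e-01 4.000e-04] [ 6.0000e-04 -2.9000e-03 -1.1739e+00]
```

View pics/b3.png

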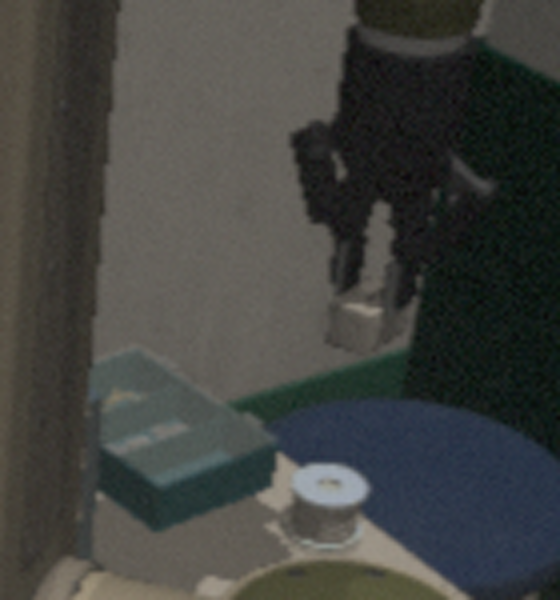

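Request:
{"api": "apply_moves", "payload": {
  "deltas": [
    [[0.452,0.301,-0.03],[0,0,-1.174]],
    [[0.452,0.301,-0.03],[0,0,-1.174]],
    [[0.452,0.301,-0.03],[0,0,-1.174]],
    [[0.452,0.301,-0.03],[0,0,-1.174]],
    [[0.452,0.301,-0.03],[0,0,-1.174]],
    [[0.452,0.301,-0.03],[0,0,-1.174]],
    [[0.452,0.301,-0.03],[0,0,-1.174]],
    [[0.452,0.301,-0.03],[0,0,-1.174]],
    [[0.452,0.301,-0.03],[0,0,-1.174]],
    [[0.452,0.301,-0.03],[0,0,-1.174]],
    [[0.452,0.301,-0.03],[0,0,-1.174]],
    [[0.452,0.301,-0.03],[0,0,-1.174]],
    [[0.452,0.301,0],[0,0,-1.174]],
    [[0.452,0.301,0.05],[0,0,-1.174]],
    [[0.452,0.301,0.1],[0,0,-1.174]],
    [[0.452,0.301,0.14],[0,0,-1.174]],
    [[0.452,0.301,0.165],[0,0,-1.174]],
    [[0.452,0.301,0.165],[0,0,-1.174]],
    [[0.452,0.301,0.165],[0,0,-1.174]]
  ]
}}

```text
t: 17.1
eef_pos: [0.47, 0.2326, 0.0953]
ee_rot: [-3.141, -0.003, 3.063]
ft_force: [-1.1, -0.3, -2.2]
opening: 0.0277
```

```bash
python3 - <<'E'
from h import *
from bench import optics
delta(.470,.2345,.055,3.0636)
p=optics.camera('scene')
draw(p,[],(120,120,250,260),4.2,'pics/b4.png')
E
```

```text
t 17.1 pos [0.47   0.2326 0.0953] rot [-3.141e+00 -3.000e-03  3.063e+00] open 0.0277 F [-1.1 -0.3 -2.2]
delta [0.     0.0019 0.0403] [-0.0011 -0.0031 -0.0002]
```

View pics/b4.png

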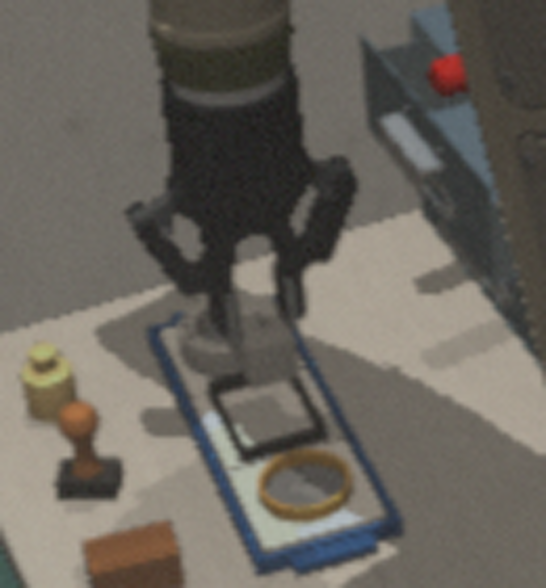

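Request:
{"api": "apply_moves", "payload": {
  "deltas": [
    [[0,0.002,0.015],[0,-0.003,0]],
    [[0,0.002,0.028],[0,-0.003,0]],
    [[0,0.002,0.036],[0,-0.003,0]],
    [[0,0.002,0.041],[0,-0.003,0]],
    [[0,0.002,0.043],[0,-0.003,0]],
    [[0,0.002,0.043],[0,-0.003,0]]
  ]
}}

```text
t: 17.75
eef_pos: [0.4718, 0.2355, 0.0549]
ee_rot: [3.141, 0.004, 3.064]
ft_force: [-2.1, -1.3, 5.0]
opening: 0.0275
```

```bash
python3 - <<'E'
from h import *
from bench import optics
delta(.470,.2345,.055,3.0636)
p=optics.camera('scene')
draw(p,[],(120,120,250,260),4.2,'pics/b5.png')
E
```

```text
t 17.75 pos [0.4718 0.2355 0.0549] rot [3.141 0.004 3.064] open 0.0275 F [-2.1 -1.3  5. ]
delta [ 0.0017 -0.0011 -0.0002] [0.0007 0.0045 0.0002]
```

View pics/b5.png

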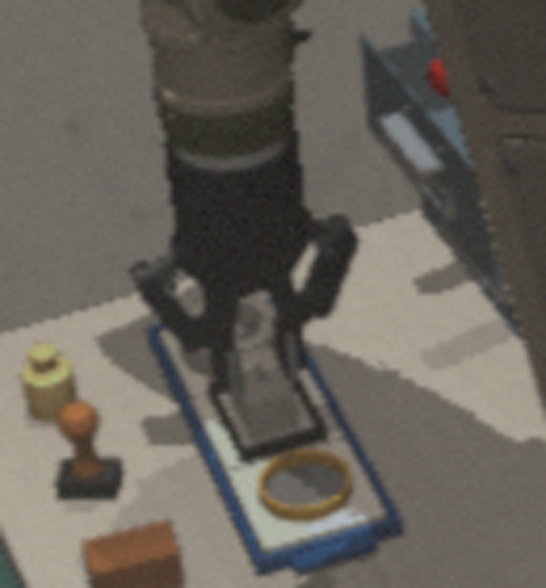

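Request:
{"api": "apply_moves", "payload": {
  "deltas": [
    [[0,0,0],[0,0,0]],
    [[0,0,0],[0,0,0]],
    [[0,0,0],[0,0,0]],
    [[0,0,0],[0,0,0]],
    [[0,0,0],[0,0,0]],
    [[0,0,0],[0,0,0]]
  ],
  "grip": 0.7
}}

```text
t: 18.4
eef_pos: [0.4712, 0.2354, 0.0531]
ee_rot: [3.141, 0.003, 3.064]
ft_force: [0.3, 0.3, -0.3]
opening: 0.0595
```

Request:
{"api": "apply_moves", "payload": {
  "deltas": [
    [[0,0,-0.01],[0,0,0]],
    [[0,0,-0.03],[0,0,0]],
    [[0,0,-0.06],[0,0,0]],
    [[0,0,-0.1],[0,0,0]],
    [[0,0,-0.14],[0,0,0]],
    [[0,0,-0.16],[0,0,0]],
    [[0,0,-0.16],[0,0,0]],
    [[0,0,-0.16],[0,0,0]]
  ]
}}

```text
t: 19.2
eef_pos: [0.4708, 0.2354, 0.2137]
ee_rot: [3.141, 0.004, 3.064]
ft_force: [-0.0, 0.3, -1.0]
opening: 0.0595
```

```bash
python3 - <<'E'
from h import *
from bench import optics
delta(.557,.343,.15,3.0636)
p=optics.camera('scene')
x,y=.470,.2345;b=.012
draw(p,[],(110,170,230,260),6,'pics/b6.png')
x,y=.557,.343
P=[(circ(x,y,.047,.0095),(255,0,255)),(circ(x,y,.030,.0155),(255,0,255)),(circ(x,y,.0,.0155),(255,0,0))]
draw(p,P,(110,185,165,240),10,'pics/b7.png')
E
```

```text
t 19.2 pos [0.4708 0.2354 0.2137] rot [3.141 0.004 3.064] open 0.0595 F [-0.   0.3 -1. ]
delta [-0.0773  0.1139  0.0641] [0.0007 0.0039 0.0001]
```

View pics/b6.png

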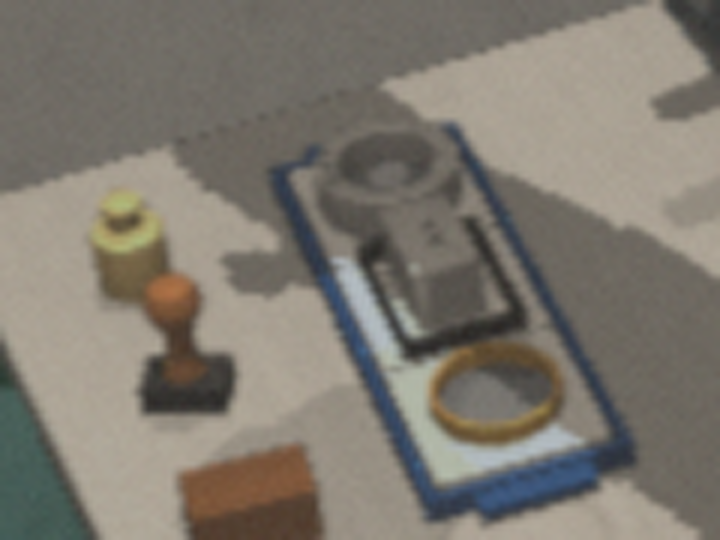

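View pics/b7.png

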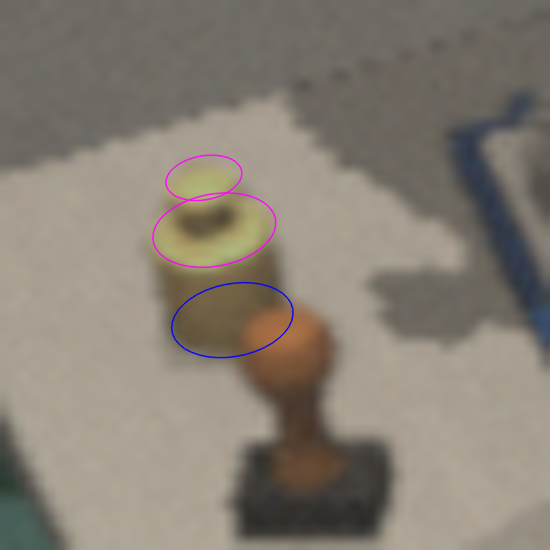

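Request:
{"api": "apply_moves", "payload": {
  "deltas": [
    [[-0.04,0.06,0],[0,0.003,0]],
    [[-0.077,0.115,0],[0,0.003,0]],
    [[-0.077,0.115,0],[0,0.003,0]],
    [[-0.077,0.115,0],[0,0.003,0]],
    [[-0.077,0.115,0.04],[0,0.003,0]],
    [[-0.077,0.115,0.08],[0,0.003,0]],
    [[-0.077,0.115,0.12],[0,0.003,0]],
    [[-0.077,0.115,0.15],[0,0.003,0]],
    [[-0.077,0.115,0.168],[0,0.003,0]],
    [[-0.077,0.115,0.174],[0,0.003,0]],
    [[-0.077,0.115,0.174],[0,0.003,0]],
    [[-0.077,0.115,0.174],[0,0.003,0]]
  ],
  "grip": 1
}}

```text
t: 20.45
eef_pos: [0.5571, 0.344, 0.0402]
ee_rot: [3.141, 0.0, 3.064]
ft_force: [0.1, 0.2, 0.1]
opening: 0.0851
```

```bash
python3 - <<'E'
from h import *
from bench import optics
delta(.557,.344,.04,3.0636)
p=optics.camera('scene')
draw(p,[],(90,130,200,260),4.6,'pics/w3.png')
E
```

```text
t 20.45 pos [0.5571 0.344  0.0402] rot [3.141 0.    3.064] open 0.0851 F [0.1 0.2 0.1]
delta [0.0001 0.     0.0002] [0.0005 0.0004 0.    ]
```

View pics/w3.png

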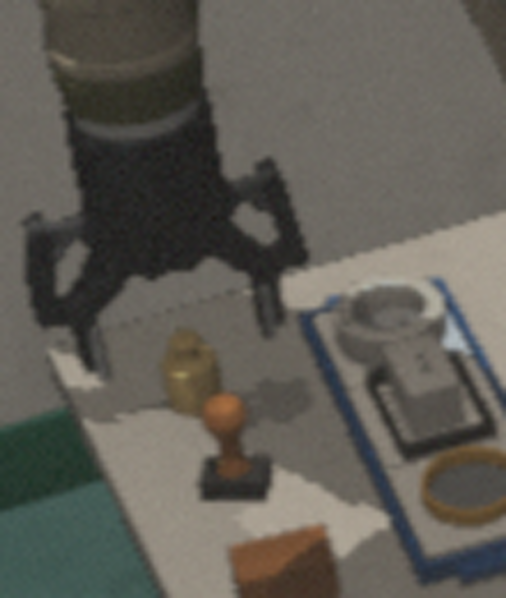

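Centred well. Close and lift.

Request:
{"api": "apply_moves", "payload": {
  "deltas": [
    [[0,0,0],[0,0,0]],
    [[0,0,0],[0,0,0]],
    [[0,0,0],[0,0,0]],
    [[0,0,0],[0,0,0]],
    [[0,0,0],[0,0,0]],
    [[0,0,0],[0,0,0]],
    [[0,0,0],[0,0,0]],
    [[0,0,0],[0,0,0]],
    [[0,0,0],[0,0,0]],
    [[0,0,0],[0,0,0]],
    [[0,0,0],[0,0,0]]
  ],
  "grip": 0,
  "force": 40
}}

```text
t: 21.6
eef_pos: [0.5571, 0.3441, 0.04]
ee_rot: [3.141, 0.0, 3.064]
ft_force: [-1.2, -1.5, 6.0]
opening: 0.0283
```

Request:
{"api": "apply_moves", "payload": {
  "deltas": [
    [[0,0,-0.01],[0,0,0]],
    [[0,0,-0.03],[0,0,0]],
    [[0,0,-0.06],[0,0,0]],
    [[0,0,-0.1],[0,0,0]],
    [[0,0,-0.13],[0,0,0]],
    [[0,0,-0.14],[0,0,0]],
    [[0,0,-0.14],[0,0,0]],
    [[0,0,-0.14],[0,0,0]]
  ]
}}

```text
t: 22.4
eef_pos: [0.5561, 0.3436, 0.1775]
ee_rot: [-3.141, -0.003, 3.064]
ft_force: [-0.1, 0.1, -2.0]
opening: 0.0281
```

```bash
python3 - <<'E'
from h import *
from bench import optics
delta(.3942,.2404,.18,3.0636)
p=optics.camera('scene')
draw(p,[],(60,60,200,260),3,'pics/w4.png')
E
```

```text
t 22.4 pos [0.5561 0.3436 0.1775] rot [-3.141e+00 -3.000e-03  3.064e+00] open 0.0281 F [-0.1  0.1 -2. ]
delta [ 0.1534 -0.1155 -0.002 ] [-0.0011 -0.0026  0.0002]
```

View pics/w4.png

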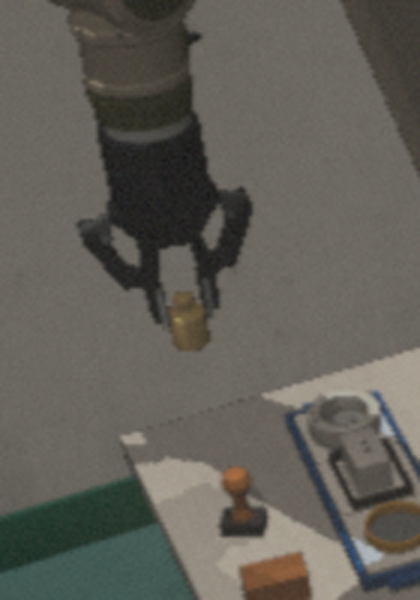

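Request:
{"api": "apply_moves", "payload": {
  "deltas": [
    [[0.035,-0.026,0],[0,-0.003,0]],
    [[0.075,-0.056,0],[0,-0.003,0]],
    [[0.115,-0.086,0],[0,-0.003,0]],
    [[0.14,-0.105,0],[0,-0.003,0]],
    [[0.153,-0.115,0],[0,-0.003,0]],
    [[0.153,-0.115,0.02],[0,-0.003,0]],
    [[0.153,-0.115,0.05],[0,-0.003,0]],
    [[0.153,-0.115,0.075],[0,-0.003,0]],
    [[0.153,-0.115,0.088],[0,-0.003,0]],
    [[0.153,-0.115,0.088],[0,-0.003,0]],
    [[0.153,-0.115,0.088],[0,-0.003,0]]
  ]
}}

```text
t: 23.55
eef_pos: [0.3945, 0.2409, 0.0905]
ee_rot: [-3.141, 0.0, 3.064]
ft_force: [-0.6, -0.6, -2.1]
opening: 0.0281
```

```bash
python3 - <<'E'
from h import *
from bench import optics
delta(.3942,.2404,.053,3.0636)
p=optics.camera('scene')
draw(p,[],(120,130,250,270),4.2,'pics/w5.png')
E
```

```text
t 23.55 pos [0.3945 0.2409 0.0905] rot [-3.141  0.     3.064] open 0.0281 F [-0.6 -0.6 -2.1]
delta [ 0.0002 -0.0004  0.0375] [-0.001   0.0002  0.0002]
```

View pics/w5.png

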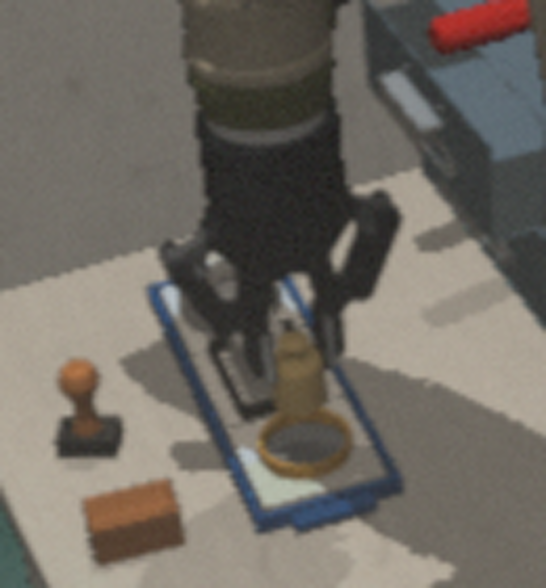

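Request:
{"api": "apply_moves", "payload": {
  "deltas": [
    [[0,0,0.012],[0,0,0]],
    [[0,0,0.024],[0,0,0]],
    [[0,0,0.032],[0,0,0]],
    [[0,0,0.037],[0,0,0]],
    [[0,0,0.0395],[0,0,0]],
    [[0,0,0.0395],[0,0,0]]
  ]
}}

```text
t: 24.2
eef_pos: [0.396, 0.2413, 0.053]
ee_rot: [3.141, 0.004, 3.064]
ft_force: [-1.9, -1.5, 4.9]
opening: 0.0282
```

```bash
python3 - <<'E'
from h import *
from bench import optics
delta(.3942,.2404,.053,3.0636)
p=optics.camera('scene')
draw(p,[],(120,130,250,270),4.2,'pics/w6.png')
E
```

```text
t 24.2 pos [0.396  0.2413 0.053 ] rot [3.141 0.004 3.064] open 0.0282 F [-1.9 -1.5  4.9]
delta [ 0.0017 -0.001   0.    ] [0.0002 0.0038 0.0001]
```

View pics/w6.png

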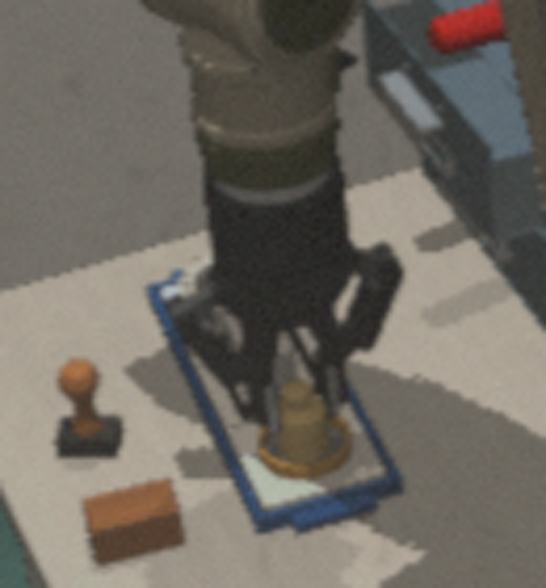

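Contact at the same height as the block; the weight is within the cup. Release and retreat.

Request:
{"api": "apply_moves", "payload": {
  "deltas": [
    [[0,0,0],[0,0,0]],
    [[0,0,0],[0,0,0]],
    [[0,0,0],[0,0,0]],
    [[0,0,0],[0,0,0]],
    [[0,0,0],[0,0,0]],
    [[0,0,0],[0,0,0]]
  ],
  "grip": 0.7
}}

```text
t: 24.85
eef_pos: [0.3955, 0.2413, 0.0519]
ee_rot: [3.141, 0.003, 3.064]
ft_force: [0.2, -0.1, 0.5]
opening: 0.0595
```

Request:
{"api": "apply_moves", "payload": {
  "deltas": [
    [[0,0,-0.01],[0,0,0]],
    [[0,0,-0.03],[0,0,0]],
    [[0,0,-0.06],[0,0,0]],
    [[0,0,-0.1],[0,0,0]],
    [[0,0,-0.15],[0,0,0]],
    [[0,0,-0.2],[0,0,0]],
    [[0,0.04,-0.22],[0,0,0]],
    [[-0.03,-0.04,-0.22],[0,0,0]],
    [[-0.05,-0.09,-0.22],[0,0,0]],
    [[-0.05,-0.14,-0.22],[0,0,0]],
    [[-0.05,-0.19,-0.22],[0,0,0]],
    [[-0.05,-0.24,-0.22],[0,0,0]],
    [[-0.05,-0.29,-0.22],[0,0,0]],
    [[-0.05,-0.34,-0.22],[0,0,0]],
    [[-0.05,-0.39,-0.22],[0,0,0]],
    [[-0.05,-0.4,-0.22],[0,0,0]],
    [[-0.05,-0.4,-0.22],[0,0,0]],
    [[-0.05,-0.4,-0.22],[0,0,0]]
  ]
}}

```text
t: 26.65
eef_pos: [0.4132, -0.1623, 0.2724]
ee_rot: [3.141, 0.003, 3.06]
ft_force: [-0.0, 0.2, 0.0]
opening: 0.06
```

```bash
python3 - <<'E'
from h import *
from bench import optics
delta(.3942,.2404,.053,3.0636)
p=optics.camera('scene'); q=optics.camera('top')
draw(p,[],(100,170,240,280),5.5,'pics/f1.png')
cx,cy,th=.4700,.2345,-.078;c,s=np.cos(th),np.sin(th)
n=[(cx+d*c,cy+d*s) for d in(.076,0,-.076)];b=.011
P=[(circ(*n[0],b+.018,.032),(0,0,255)),(rect(*n[1],b+.03,.05,.03,th),(0,0,255)),(circ(*n[2],b+.03,.0155),(0,0,255))]
draw(q,P,(110,120,220,240),5,'pics/f2.png')
draw(q,[],(110,120,220,240),5,'pics/f3.png')
cv2.imwrite('pics/top9.png',q['image'][:,:,::-1])
E
```

```text
t 26.65 pos [ 0.4132 -0.1623  0.2724] rot [3.141e+00 3.000e-03 3.060e+00] open 0.06 F [-0.   0.2  0. ]
delta [0.0522 0.3997 0.2195] [ 0.0006  0.0027 -0.0031]
```

View pics/f1.png

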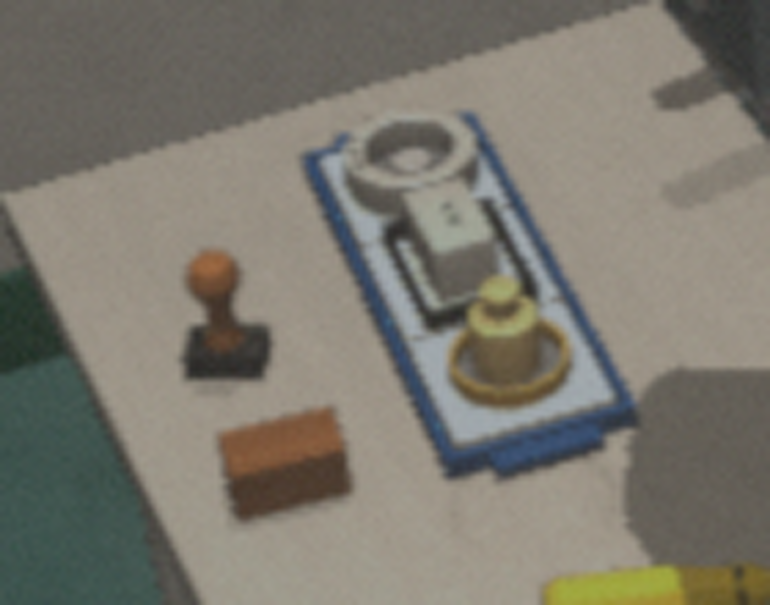

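View pics/f2.png

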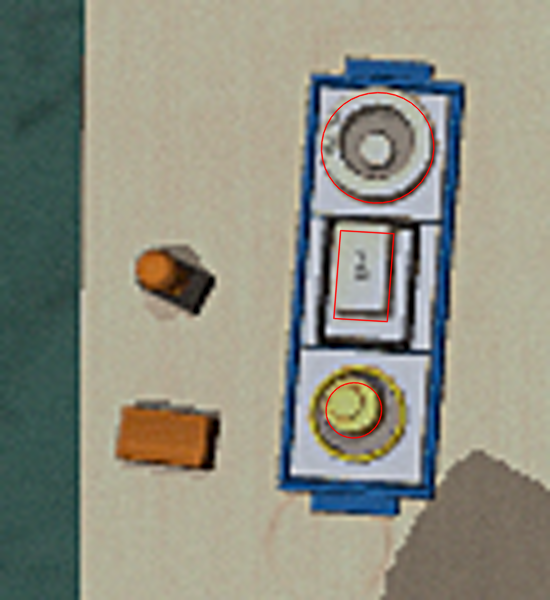

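View pics/f3.png

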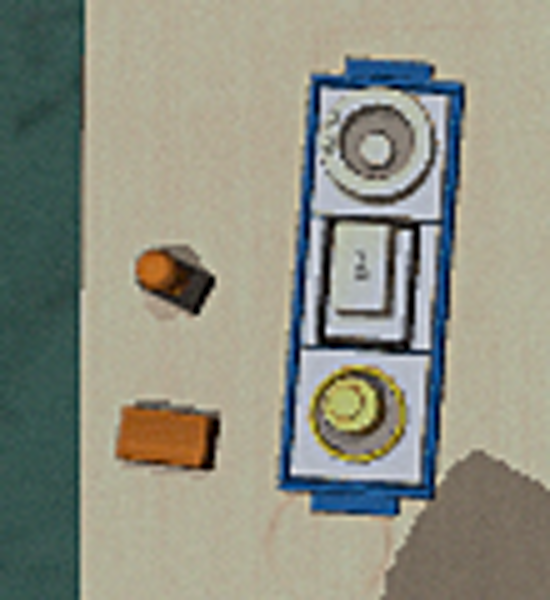

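View pics/top9.png

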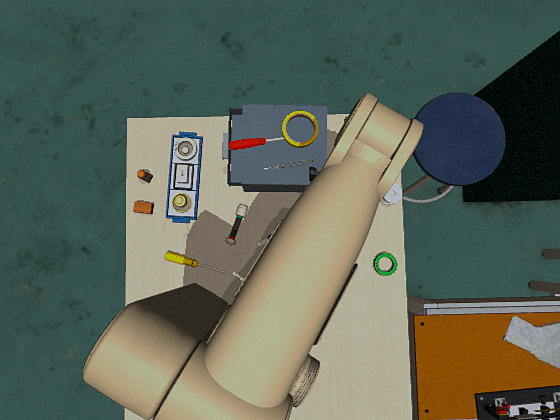

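```bash
python3 -c "
from bench import hand_in
print(hand_in())"
```

```text
the job is handed in; nothing more can be done
None
```

I put the steel ring gauge over its post, the setting block in the rectangular pocket and the brass weight upright in the round cup. I then backed the arm away to y ≈ -0.16 and handed the job in at about 27 s. `hand_in` gives no verdict.

**Final pictures (both cameras):**
- All three gauges look flat, inside their nests and released, with force readings near 0.
- The ring and the weight are within about 2–3 mm of their nest centres. The block sits about 4–5 mm off centre along the caddy, inside the 14 mm limit.
- The block and the weight both touched down at the same underside height of about 13 mm above the bench, as expected if both rest on the plates.
- The stamp and the wooden block have not moved. The spool was unmoved in a clear picture just after the ring was lifted. In the last one the arm partly hid it, but nothing had gone near it by then.

**One check that was off:** lowering the ring met about 34 N a few millimetres early, most likely because the fingertips touched the caddy rim. I raised the arm slightly before opening the jaws, and the ring dropped down over the post. The pictures afterwards show it seated level.

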